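Roll the polishing barrel up the loading apron onto the tumbler's rollers

ROBOT

A 6-joint arm with a two-finger parallel gripper is mounted at the origin on the work surface. World frame = base frame: x ahead of the robot, y to its left, z up, the work surface at z = 0. Lengths are in mm, angles in rad, forces in N, time in s.
With the tool pointing down it reaches from about 350 to 775 mm from the base axis. Payload 7.3 kg.
Tool frame: the origin (TCP) lies between the finger pads; the fingertips stand 14 mm ahead of it and the grasp point (between the pads) lies 5 mm behind it; z points along the fingers, y is the line along which they close (so a half turn about z gives the same grasp; the last joint's range is limited). The gripper opens to 92 mm and grips with 3 to 60 N. Pads are 19 mm wide; open, the fingers measure 130 mm over their backs; the gripper's body (75 mm by 190 mm) begins 47 mm behind the grasp point.
Start: joints at [1.059, 0.342, 1.524, -0, 1.275, -0.146], TCP at [187.777, 490.289, 240.741] pointing down, gripper open.
Joint ranges: [-2.53, 2.53], [-0.77, 2.02], [0.04, 2.7], [-1, 4.14], [0.28, 2.66], [-3.11, 3.11]. Speed limits (rad/s): [2.57, 2.57, 3.14, 3.14, 3.14, 3.14].

INTERFACE

Orientations are given as [roll, pitch, yaw] about the fixed x, y, z axes, in that order (R = Rz(yaw) Ry(pitch) Rx(roll)).
In Python, from plant import get_obs, cams, close_job gives the robot as it stands. The module is installed in compiled form; this text tells all that it offers.
- The arm moves only by the shell command python3 -m creep 'ROWS'. ROWS is JSON, a list of rows, each an object of numbers: "hand": the opening, from 0 (shut) to 1 (fully open); "tx", "ty", "tz": the shift along the tool's x, y, z in m; "spin": the turn about the tool's z in degrees. In form: [{"hand": .., "tx": .., "ty": .., "tz": .., "spin": ..}, ...]. A call has 1 to 5 rows; each row shifts and turns the commanded pose from where the row before left it, along the tool's axes as they then stand; what a row does not reach is not made up. A row lasts 1/8 s, in which the tool goes at most 62.5 mm and 10.7 degrees, less where a joint would pass 70% of its speed; a pose out of reach is approached as far as the arm can. A call is refused whole if a number of a shift passes 0.0625 or a number of a turn 10.7, either way. A call with a gripper value outside its range is refused whole. The fingers move at their own pace and stop on an object; the grip force is fixed at half the most. Time passes only in rows, so rows that do not move let the fingers close. It gives the time, the measured TCP pose, the force, the opening and the grip force at its end, in the units of the state.
- get_obs(): the state, without advancing time (a new reading comes with each control period).
- cams.capture(name): name is "scene" or "top" or "wrist"; returns a dict with "color" (384x512x3 uint8, red, green, blue), "K" (3x3 intrinsics, pixels), "R" (3x3) and "t" (3): a world point X has camera coordinates R X + t. Camera axes: x right, y down, z forward; pixel columns grow to the right and rows downward; lengths in mm; the calibration is good to about 2 mm. The wrist camera is an equidistant fisheye: a pixel r from the principal point sees the ray r / f radians off the axis. A picture is of the moment at which its call begins. There is no depth.
- close_job(): hands the job in; it is judged then, once.
The state is a dict: "time": time; "joint_positions": joint angles; "dq": joint speeds; "tau": joint torques, N m; "tool_pos": TCP position; "tcp_rot": TCP orientation; "contact_force": force on the tool from outside, world axes, zero at the start; "moment": the same for the moment, N m; "grip_width": finger opening in mm; "finger_force": force on a finger pad.
Only numpy, scipy, OpenCV 4.12 (cv2) and the standard library are available. Lean on these libraries where they do the work, as an engineer would, in place of code of your own. Each camera call takes 0.05 s, during which the arm holds its last target. There are 200 camera calls.

TASK

Load the tumbler: with the fingertips, roll the black polishing barrel that lies on the bench slowly and steadily up the sloping loading apron, following it all the way so that it never rolls back or runs free, until it drops into its place on both rollers against the rear one; then take the hand away. Only push it: do not grip, lift or throw the barrel, and leave the other things on the bench where they are.

Things in the scene. Friction and masses are not known exactly. Their poses are not given: they have to be found in the camera images.
- tumbler: Barrel tumbler, grey sheet steel, fixed. Origin on the bench, midway between its two rollers and along them; x level in the loading direction (up the apron), y along the rollers, z up. End plates 4 mm thick, 52 mm high at y = -95, +95 mm, x = -52 to +60 mm. Motor housing behind the rollers: x = +61 to +151 mm, 194 mm wide, 80 mm high. At y = 100 to 120 mm a belt guard, x = 0 to 150 mm, 63 mm high.
- apron: Sloping steel sheet before the rollers, fixed. Origin: middle of its foot edge, upper face, at tumbler x = -247, y = 0, z = 1 mm. x runs up the slope (11 degrees, 0.192 rad), y along the rollers, z square to the sheet. 214 mm long, 182 mm wide; top edge at tumbler x = -37, z = 42 mm, running on to the front roller without a step. Upturned edges 12 mm high, 176 mm apart, flared at the foot.
- front_roller: Front roller, turns freely with slight friction: 10 mm steel shaft, two rubber tyres of 20 mm diameter, 46 mm wide, centred 45 mm either side of the middle. Origin at the middle of its axis, tumbler x = -25 mm, z = 34 mm; it turns about y (the tumbler's y).
- rear_roller: Rear roller, the same as the front one and the barrel's stop; its axis is at tumbler x = +25 mm, z = 34 mm.
- barrel: Black smooth nylon cylinder, 84 mm diameter, 116 mm long, 0.45 to 0.78 kg, lying on the bench 60 to 130 mm before the apron's foot, within 10 mm of tumbler y = 0, skewed up to 0.27 rad. Lid with brass nut (24 mm wide, 14 mm long) on its +y end. Origin: middle of its axis, 42 mm above what it lies on; y is its axis, x and z turn as it rolls. Rolls a little sluggishly, but rolls back down.
- spare_barrel: Smaller spare nylon barrel standing on end beside the tumbler, 64 mm diameter, 88 mm tall plus a brass nut of 14 mm and a stud; leave it. Origin at the centre of its underside.
- shot_jar: Glass jar with a steel lid beside the apron, on the far side, 54 mm diameter, 75 mm tall; leave it. Origin at the centre of its underside.
- sieve_bowl: Round steel bowl on the bench beside the apron's foot, on the far side, 100 mm across, 40 mm tall; leave it. Origin at the centre of its underside.
- seat (a point): Where the middle of the barrel's axis is once it lies in its place on both rollers: tumbler x = 0, y = 0, z = 80 mm; axes as the tumbler's. When the barrel's axis has been rolled past tumbler x = -25 mm (over the front roller) it falls forward by itself about 6 mm down into this place.
Not all that is in view belongs to the job. Leave any purple look-alike of the barrel alone.

How it is judged:
By the outcome, as a careful person would: the job done as asked, in the order asked, and still so for the second after the job is handed in, with the robot touching nothing.
It also fails if it takes over 48 s, if anything falls off the work surface, if the arm or the gripper's body presses on something with over 40 N, if the wrist force passes 120 N, or if a joint passes its speed limit or range.

## Working session

There is one attempt and no reset: what is moved stays moved. The work goes in short steps, Python scripts to look and compute and a shell command to move; the robot and the scene stay as the last step left them, time stands still between calls to the robot, and variables do not carry over. Pictures are saved under pics/ and viewed, at most 10 in all, crops included, and the job is handed in when it is done.

```bash
mkdir -p pics; python3 - <<'E'
from plant import get_obs,cams
import cv2,pickle
print(get_obs())
d={}
for n in("scene","top"):
    c=cams.capture(n);d[n]=c;print(n,c["K"].tolist(),c["R"].round(3).tolist(),c["t"].round(1).tolist())
    cv2.imwrite(f"pics/{n}0.png",c["color"][:,:,::-1])
pickle.dump(d,open("c0.pkl","wb"))
E
```

```text
{'time': 0.0, 'joint_positions': array([ 1.05902109e+00,  3.42736475e-01,  1.52503255e+00, -4.19925443e-05,
        1.27539968e+00, -1.46008216e-01]), 'dq': array([ 0.00152548, -0.00010308,  0.00072417,  0.00046656,  0.00112621,
        0.00182448]), 'tau': array([ 5.98592960e-04, -4.31237626e+01, -2.44218528e+01,  7.18666683e-02,
        5.61051350e-02, -1.68598258e-04]), 'tool_pos': array([187.57369607, 489.92493309, 240.03239144]), 'tcp_rot': array([-3.14002753e+00, -1.89572978e-04,  2.77583774e+00]), 'contact_force': array([0.02665311, 0.5732105 , 0.71573746]), 'moment': array([-0.01841483, -0.02510877, -0.00919777]), 'finger_force': 0.0, 'grip_width': 91.79286321320807}
scene [[386.7118309128319, 0.0, 258.72239332632097], [0.0, 386.7118309128319, 192.92848512879763], [0.0, 0.0, 1.0]] [[0.543, 0.84, 0.018], [0.587, -0.363, -0.724], [-0.601, 0.404, -0.69]] [-292.6, -302.3, 1513.0]
top [[497.6436628991131, 0.0, 256.39791777339326], [0.0, 497.6436628991131, 184.8039020046662], [0.0, 0.0, 1.0]] [[0.078, -0.997, 0.003], [-0.974, -0.076, -0.213], [0.213, 0.014, -0.977]] [-98.8, 587.6, 1118.7]
```

View pics/scene0.png

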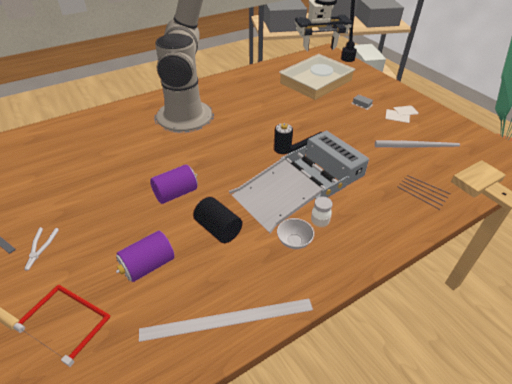

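View pics/top0.png

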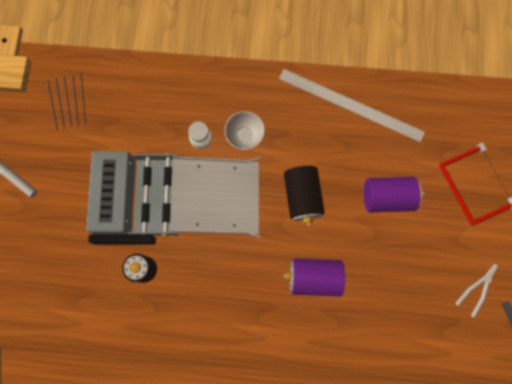

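The top view shows the black barrel at about (305,193) with its nut at (308,220). The apron foot edge runs from (260,160) to (260,235), with the rollers at columns ≈147 and 167. Purple look-alikes are at (392,194) and (318,277).

```bash
cat > h.py <<'E'
import numpy as np,cv2
def ray(c,uv,z):
    uv=np.atleast_2d(uv).astype(float);d=np.c_[uv,np.ones(len(uv))]@np.linalg.inv(c["K"]).T@c["R"]
    o=-c["R"].T@c["t"];return o+d*((z-o[2])/d[:,2])[:,None]
def proj(c,X):
    p=(np.atleast_2d(X)@c["R"].T+c["t"])@c["K"].T;return p[:,:2]/p[:,2:]
E
python3 - <<'E'
import pickle,numpy as np,cv2
from h import *
d=pickle.load(open("c0.pkl","rb"));c=d["top"];im=c["color"]
v=im.max(2); m=((v<60)).astype(np.uint8); m[:, :275]=0;m[:,335:]=0;m[:150]=0;m[235:]=0
ct=max(cv2.findContours(m,0,1)[0],key=cv2.contourArea);r=cv2.minAreaRect(ct);b=cv2.boxPoints(r);print(r,b.round(1).tolist())
print("barrel corners z42",ray(c,b,42).round(1).tolist(),ray(c,r[0],42).round(1))
big=cv2.resize(im[140:250,80:330],None,fx=3.2,fy=3.2,interpolation=cv2.INTER_CUBIC);cv2.imwrite("pics/crop.png",big[:,:,::-1])
E
```

```text
((303.3843994140625, 191.24855041503906), (48.658302307128906, 32.920379638671875), 81.25383758544922) [[283.3999938964844, 169.6999969482422], [316.0, 164.6999969482422], [323.3999938964844, 212.8000030517578], [290.79998779296875, 217.8000030517578]]
barrel corners z42 [[640.9, -115.1, 42.0], [659.7, -193.5, 42.0], [542.4, -217.3, 42.0], [524.3, -140.5, 42.0]] [[ 591.2 -166.7   42. ]]
```

View pics/crop.png

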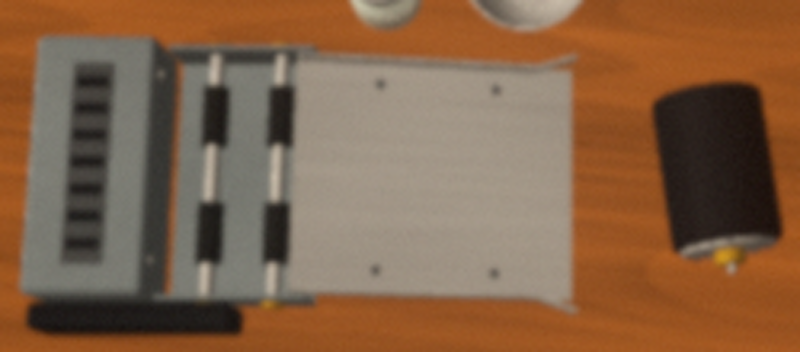

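The crop shows the apron foot edge as a line from (571,65) to (571,298). The front tyres are at (281,116) and (276,233), the rear tyres at (215,117) and (209,233), and the barrel is skewed by roughly 7°.

```bash
python3 - <<'E'
import pickle
from h import *
d=pickle.load(open("c0.pkl","rb"));c=d["top"]
f=lambda L,z: ray(c,np.array(L)/3.2+[80,140],z)[:,:2]
foot=f([(571,65),(571,298)],1);fr=f([(281,116),(276,233)],42);rr=f([(215,117),(209,233)],42);h=f([(40,38),(155,40),(143,296),(22,291)],80)
print(foot.round(1),fr.round(1),rr.round(1),h.round(1),sep="\n")
O=(fr.mean(0)+rr.mean(0))/2
# fit: tumbler pts
P=np.vstack([foot,fr,rr,h]);T=np.array([(-247,-91),(-247,91),(-25,-45),(-25,45),(25,-45),(25,45),(151,-97),(61,-97),(61,97),(151,97)],float)
z=P@[1,1j];w=T@[1,1j];a=((z-z.mean())*np.conj(w-w.mean())).sum();th=np.angle(a);t=z.mean()-np.exp(1j*th)*w.mean()
print("angle",th,"origin",t,"res",np.round((z-t)*np.exp(-1j*th)-w,1), abs(a)/(abs(w-w.mean())**2).sum())
for p in [591.2-166.7j,(640.9+659.7)/2-(115.1+193.5)/2*1j,(542.4+524.3)/2-(217.3+140.5)/2*1j, 187.6+490j]:print(((p-t)*np.exp(-1j*th)).round(1))
E
```

```text
[[670.8 -52. ]
 [486.6 -66.2]]
[[602.6 163.7]
 [513.1 157. ]]
[[597.9 213.5]
 [509.2 206.9]]
[[639.2 341.2]
 [644.4 256. ]
 [454.7 239.4]
 [451.5 326.2]]
angle 1.6564238902981572 origin (556.3999173004362+185.53536943745615j) res [ 0.5-2.7j  2.2+0.1j -0.7+0.9j  0.3+0.6j -0.7+1.3j  0.3+0.3j -3. +1.2j
  1.7+3.3j  1.3-0.3j -1.9-4.6j] 0.9919207831220989
(-353.9-4.5j)
(-346.6-64.5j)
(-361.1+54.1j)
(334.9+341.4j)
```

```bash
python3 -m creep '[{"hand":0.7,"tx":0,"ty":0,"tz":0,"spin":10.7},{"hand":0.7,"tx":0,"ty":0,"tz":0,"spin":10.7},{"hand":0.7,"tx":0,"ty":0,"tz":0,"spin":10.7},{"hand":0.7,"tx":0,"ty":0,"tz":0,"spin":10.7},{"hand":0.7,"tx":0,"ty":0,"tz":0,"spin":10.7}]'
python3 -m creep '[{"hand":0.7,"tx":0,"ty":0,"tz":0,"spin":10.7},{"hand":0.7,"tx":-0.02,"ty":0.01,"tz":0,"spin":0},{"hand":0.7,"tx":-0.04,"ty":0.018,"tz":0,"spin":0},{"hand":0.7,"tx":-0.04,"ty":0.018,"tz":0,"spin":0},{"hand":0.7,"tx":-0.04,"ty":0.018,"tz":0,"spin":0}]'
```

```text
time: 0.72
tool_pos: [187.6, 490.1, 240.3]
tcp_rot: [-3.141, 0.001, 1.836]
contact_force: [-0.1, 0.1, 0.4]
grip_width: 64.1
finger_force: 0.0
time: 1.35
tool_pos: [263.7, 354.9, 240.4]
tcp_rot: [-3.141, 0.0, 1.656]
contact_force: [0.9, -0.6, -0.1]
grip_width: 64.2
finger_force: 0.0
```

```bash
python3 -m creep '[{"hand":0.7,"tx":-0.042,"ty":0.0187,"tz":0,"spin":0},{"hand":0.7,"tx":-0.042,"ty":0.0187,"tz":0,"spin":0},{"hand":0.7,"tx":-0.042,"ty":0.0187,"tz":0,"spin":0},{"hand":0.7,"tx":-0.042,"ty":0.0187,"tz":0,"spin":0},{"hand":0.7,"tx":-0.042,"ty":0.0187,"tz":0,"spin":0}]'
python3 -m creep '[{"hand":0.7,"tx":-0.042,"ty":0.0187,"tz":0,"spin":0},{"hand":0.7,"tx":-0.042,"ty":0.0187,"tz":0,"spin":0},{"hand":0.7,"tx":-0.042,"ty":0.0187,"tz":0,"spin":0},{"hand":0.7,"tx":-0.042,"ty":0.0187,"tz":0,"spin":0},{"hand":0.7,"tx":-0.042,"ty":0.0187,"tz":0,"spin":0}]'
python3 -m creep '[{"hand":0.7,"tx":-0.042,"ty":0.0187,"tz":0,"spin":0},{"hand":0.7,"tx":-0.042,"ty":0.0187,"tz":0,"spin":0},{"hand":0.7,"tx":-0.042,"ty":0.0187,"tz":0,"spin":0},{"hand":0.7,"tx":-0.042,"ty":0.0187,"tz":0,"spin":0},{"hand":0.7,"tx":-0.042,"ty":0.0187,"tz":0,"spin":0}]'
python3 -m creep '[{"hand":0.7,"tx":0,"ty":0,"tz":0,"spin":0}]'
cat >> h.py <<'E'
def tum(x,y):
    p=((x+1j*y)-(556.4+185.54j))*np.exp(-1.6564j);return p.real.round(1),p.imag.round(1)
E
python3 - <<'E'
from plant import *
from h import *
o=get_obs();p=o["tool_pos"];print(tum(p[0],p[1]),p,o["time"])
c=cams.capture("top");im=c["color"];im=cv2.resize(im[130:290,230:450],None,fx=3,fy=3)
cv2.imwrite("pics/t1.png",im[:,:,::-1])
E
```

```text
time: 1.98
tool_pos: [374.6, 153.4, 240.6]
tcp_rot: [-3.141, -0.0, 1.655]
contact_force: [0.3, 0.5, -0.3]
grip_width: 64.1
finger_force: 0.0
time: 2.6
tool_pos: [485.5, -48.0, 240.4]
tcp_rot: [-3.141, -0.0, 1.655]
contact_force: [-0.1, -0.6, -0.0]
grip_width: 64.2
finger_force: 0.0
time: 3.22
tool_pos: [596.4, -249.1, 240.1]
tcp_rot: [-3.141, -0.001, 1.655]
contact_force: [0.3, -0.0, -0.4]
grip_width: 64.1
finger_force: 0.0
time: 3.35
tool_pos: [596.3, -250.5, 238.8]
tcp_rot: [-3.14, -0.001, 1.652]
contact_force: [-0.0, 0.6, -1.0]
grip_width: 64.7
finger_force: 0.0
(np.float64(-437.9), np.float64(-2.4)) [ 596.25794373 -250.54428402  238.83954351] 3.35
```

View pics/t1.png

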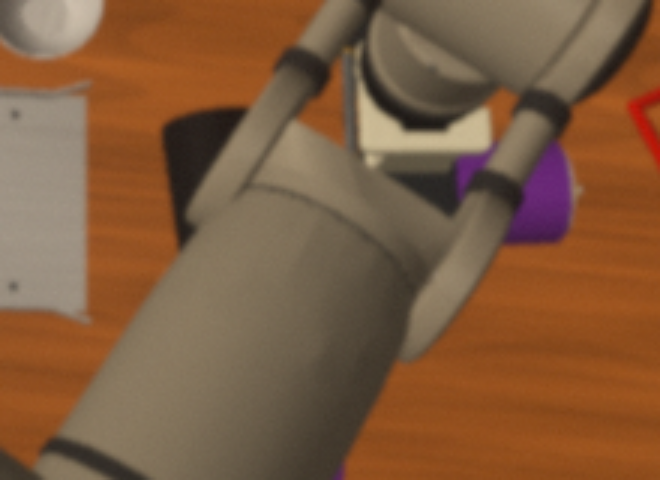

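The tool stands above the gap between the black and purple barrels, square to the tumbler, with both at a safe distance. I'll descend next, then push.

```bash
python3 -m creep '[{"hand":0.7,"tx":0,"ty":0,"tz":0.04,"spin":0},{"hand":0.7,"tx":0,"ty":0,"tz":0.05,"spin":0},{"hand":0.7,"tx":0,"ty":0,"tz":0.05,"spin":0},{"hand":0.7,"tx":0,"ty":0,"tz":0.035,"spin":0},{"hand":0.7,"tx":0,"ty":0,"tz":0.018,"spin":0}]'
python3 -m creep '[{"hand":0.7,"tx":0.004,"ty":0,"tz":0,"spin":0},{"hand":0.7,"tx":0.005,"ty":0,"tz":0,"spin":0},{"hand":0.7,"tx":0.005,"ty":0,"tz":0,"spin":0},{"hand":0.7,"tx":0.004,"ty":0,"tz":0,"spin":0}]'
python3 - <<'E'
from plant import *
from h import *
o=get_obs();p=o["tool_pos"];print(tum(p[0],p[1]),p,o["time"],o["contact_force"])
c=cams.capture("wrist");a=c["color"];b=cams.capture("scene")["color"][140:300,130:350]
cv2.imwrite("pics/w1.png",np.hstack([cv2.resize(a,(400,300)),cv2.resize(b,(400,300))])[:,:,::-1])
E
```

```text
time: 4.03
tool_pos: [594.9, -246.1, 46.0]
tcp_rot: [-3.139, -0.002, 1.656]
contact_force: [-0.6, -0.7, -0.2]
grip_width: 64.0
finger_force: 0.0
time: 4.53
tool_pos: [594.9, -229.7, 48.8]
tcp_rot: [3.14, 0.001, 1.655]
contact_force: [-0.0, 0.1, -0.1]
grip_width: 64.2
finger_force: 0.0
(np.float64(-417.0), np.float64(-2.9)) [ 594.90906978 -229.66503211   48.77010655] 4.525 [-0.02833942  0.13004437 -0.14037086]
```

View pics/w1.png

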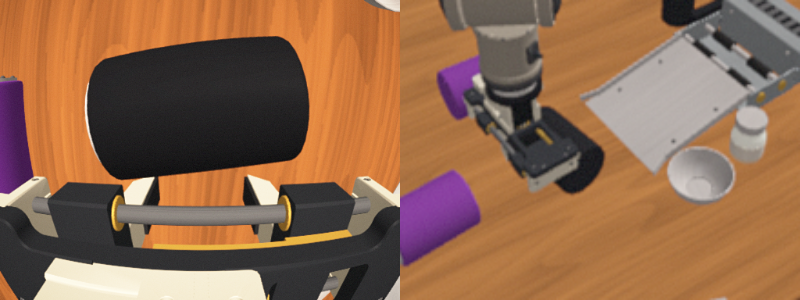

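The fingers stand just behind the barrel, centred along its length. The nut end, on the left in the wrist view, is slightly nearer the hand. I'll push gently at about 4 mm per row.

```bash
python3 -m creep '[{"hand":0.7,"tx":0.003,"ty":0,"tz":0.001,"spin":0},{"hand":0.7,"tx":0.003,"ty":0,"tz":0.001,"spin":0},{"hand":0.7,"tx":0.003,"ty":0,"tz":0.001,"spin":0},{"hand":0.7,"tx":0.003,"ty":0,"tz":0,"spin":0},{"hand":0.7,"tx":0.003,"ty":0,"tz":0,"spin":0}]'
python3 -m creep '[{"hand":0.7,"tx":0.003,"ty":0,"tz":0,"spin":0},{"hand":0.7,"tx":0.003,"ty":0,"tz":0,"spin":0},{"hand":0.7,"tx":0.003,"ty":0,"tz":0,"spin":0},{"hand":0.7,"tx":0.003,"ty":0,"tz":0,"spin":0},{"hand":0.7,"tx":0.003,"ty":0,"tz":0,"spin":0}]'
cat > look.py <<'E'
import sys
from plant import *
from h import *
o=get_obs();p=o["tool_pos"];print(tum(p[0],p[1]),p.round(1),o["time"],o["contact_force"].round(2))
a=cams.capture("wrist")["color"];b=cams.capture("scene")["color"][100:260,170:390]
cv2.imwrite("pics/%s.png"%sys.argv[1],np.hstack([cv2.resize(a,(400,300)),cv2.resize(b,(400,300))])[:,:,::-1])
E
python3 look.py w2
```

```text
time: 5.25
tool_pos: [593.2, -214.8, 44.7]
tcp_rot: [-3.142, -0.0, 1.655]
contact_force: [-0.8, 0.5, 0.4]
grip_width: 64.2
finger_force: 0.1
time: 5.88
tool_pos: [592.0, -199.9, 44.7]
tcp_rot: [3.142, -0.0, 1.655]
contact_force: [-0.1, -0.1, -0.4]
grip_width: 64.4
finger_force: 0.1
(np.float64(-387.0), np.float64(-2.5)) [ 592.  -199.9   44.7] 5.875 [-0.13 -0.14 -0.38]
```

View pics/w2.png

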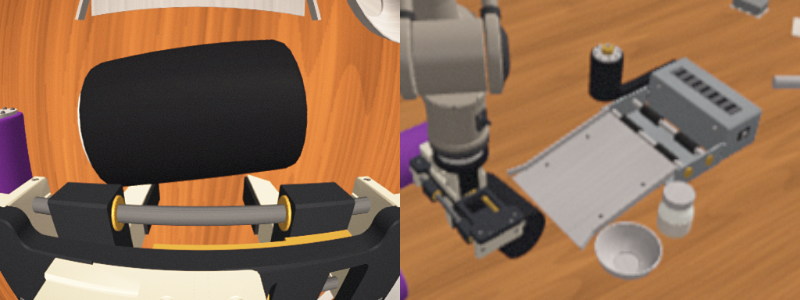

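The barrel rolls with the hand but keeps its skew of about 0.1 rad. The apron foot is now visible in front of it. I'll write a numeric skew and position readout from the wrist camera's silhouette edges.

```bash
cat > sk.py <<'E'
import sys
from plant import *
from h import *
def run(zc=42):
    o=get_obs();p=o["tool_pos"];print("t",o["time"],"TCP",tum(p[0],p[1]),p[2].round(1),"F",o["contact_force"].round(1))
    c=cams.capture("wrist");im=c["color"]
    m=(im.max(2)<62).astype(np.uint8);m[238:]=0
    n,l,s,_=cv2.connectedComponentsWithStats(m);k=1+np.argmax(s[1:,4]);x,y,w,hh,_=s[k];print("bbox",x,y,w,hh)
    cols=np.arange(x+int(.2*w),x+int(.9*w),4);f=c["K"][0,0];cx,cy=c["K"][:2,2]
    def world(uv,zp):
        d=uv-[cx,cy];r=np.hypot(*d.T);a=r/f;v=np.c_[d/r[:,None]*np.sin(a)[:,None],np.cos(a)]@c["R"]
        O=-c["R"].T@c["t"];X=O+v*((zp-O[2])/v[:,2])[:,None];return np.array([tum(*q[:2]) for q in X]),O
    P,O=world(np.array([(u,np.argmax(l[:,u]==k)) for u in cols],float),zc)
    a=np.polyfit(P[:,1],P[:,0],1);res=np.abs(np.polyval(a,P[:,1])-P[:,0]).max()
    yc=world(np.array([(x,y+hh*.55),(x+w,y+hh*.45)]),zc)[0]
    ox,oy=tum(*O[:2]);h=O[2]-zc;e=np.polyval(a,yc[:,1].mean())-ox
    # tangent line from camera: distance axis->line = 42
    xc=e-42*np.hypot(e,h)/h
    print("skew",round(-np.arctan(a[0]),3),"res",res.round(1),"axis x",round(xc+ox,1),"ends",yc.round(0).tolist())
run(float(sys.argv[1]))
E
python3 sk.py 42; python3 -c "
import cv2;from plant import cams"
```

```text
t 5.975 TCP (np.float64(-386.8), np.float64(-2.5)) 44.7 F [-0.6 -0.1  0.8]
bbox 83 47 310 191
skew 0.118 res 1.7 axis x -327.3 ends [[-329.0, 96.0], [-320.0, -74.0]]
```

```bash
python3 - <<'E'
s=open("sk.py").read()
a=s.index("    yc=world");b=s.index("    ox,oy")
s=s[:a]+"""    r=y+70;q=np.flatnonzero(l[r]==k);yc=world(np.array([(q[0],r),(q[-1],r)],float),zc+38)[0]
"""+s[b:]
s=s.replace('yc.round(0).tolist())','yc.round(0).tolist(),"ymid",yc[:,1].mean())')
open("sk.py","w").write(s)
E
python3 sk.py 42
python3 -m creep '[{"hand":0.7,"tx":0.003,"ty":-0.002,"tz":0,"spin":0},{"hand":0.7,"tx":0.004,"ty":-0.002,"tz":0,"spin":0},{"hand":0.7,"tx":0.004,"ty":-0.002,"tz":0,"spin":0},{"hand":0.7,"tx":0.004,"ty":0,"tz":0,"spin":0},{"hand":0.7,"tx":0.004,"ty":0,"tz":0,"spin":0}]'
python3 -m creep '[{"hand":0.7,"tx":0.004,"ty":0,"tz":0,"spin":0},{"hand":0.7,"tx":0.004,"ty":0,"tz":0,"spin":0},{"hand":0.7,"tx":0.004,"ty":0,"tz":0,"spin":0},{"hand":0.7,"tx":0.004,"ty":0,"tz":0,"spin":0},{"hand":0.7,"tx":0.004,"ty":0,"tz":0,"spin":0}]'
python3 sk.py 42
```

```text
t 6.025 TCP (np.float64(-387.0), np.float64(-2.5)) 44.7 F [-0.4  0.1 -0. ]
bbox 101 46 292 192
skew 0.119 res 1.2 axis x -325.5 ends [[-310.0, 59.0], [-311.0, -53.0]] ymid 2.8500000000000014
time: 6.7
tool_pos: [584.4, -181.3, 44.7]
tcp_rot: [3.142, -0.0, 1.655]
contact_force: [0.1, 0.2, 0.7]
grip_width: 64.2
finger_force: 0.1
time: 7.32
tool_pos: [582.7, -161.5, 44.7]
tcp_rot: [3.142, -0.0, 1.655]
contact_force: [0.4, 0.4, -0.0]
grip_width: 64.2
finger_force: 0.1
t 7.325 TCP (np.float64(-348.0), np.float64(3.5)) 44.7 F [ 0.4  0.4 -0. ]
bbox 83 53 313 185
skew 0.112 res 1.0 axis x -289.7 ends [[-274.0, 64.0], [-274.0, -49.0]] ymid 7.200000000000003
```

Rolling alone keeps the skew at 0.11 and drifts the barrel sideways (now y≈7). I'll back off on the level bench and nudge the front rim of the nut-end face sideways to square it.

```bash
python3 -m creep '[{"hand":0.7,"tx":0,"ty":0,"tz":0,"spin":0},{"hand":0.7,"tx":-0.005,"ty":0,"tz":0,"spin":0},{"hand":0.7,"tx":-0.01,"ty":0,"tz":0,"spin":0},{"hand":0.7,"tx":0,"ty":0,"tz":-0.03,"spin":0},{"hand":0.7,"tx":0,"ty":0,"tz":-0.04,"spin":0}]'
python3 -m creep '[{"hand":0.4,"tx":0,"ty":-0.03,"tz":0,"spin":0},{"hand":0,"tx":0.025,"ty":-0.035,"tz":0,"spin":0},{"hand":0,"tx":0.038,"ty":-0.037,"tz":0,"spin":0},{"hand":0,"tx":0.038,"ty":0,"tz":0,"spin":0},{"hand":0,"tx":0,"ty":0,"tz":0,"spin":0}]'
python3 sk.py 42
```

```text
time: 8.0
tool_pos: [583.3, -177.5, 114.4]
tcp_rot: [-3.139, -0.001, 1.654]
contact_force: [1.6, -0.2, 0.1]
grip_width: 64.1
finger_force: 0.0
time: 8.62
tool_pos: [473.5, -83.5, 115.1]
tcp_rot: [3.141, -0.0, 1.657]
contact_force: [0.6, -1.0, -0.2]
grip_width: 18.9
finger_force: 0.0
t 8.625 TCP (np.float64(-261.0), np.float64(105.6)) 115.1 F [ 0.6 -1.  -0.2]
bbox 302 175 153 63Traceback (most recent call last):
  File "sk.py", line 20, in <module>
    run(float(sys.argv[1]))
    ~~~^^^^^^^^^^^^^^^^^^^^
  File "sk.py", line 15, in run
    r=y+70;q=np.flatnonzero(l[r]==k);yc=world(np.array([(q[0],r),(q[-1],r)],float),zc+38)[0]
                                                         ~^^^
IndexError: index 0 is out of bounds for axis 0 with size 0
```

```bash
cat > look2.py <<'E'
import sys
from plant import *
from h import *
a=cams.capture("wrist")["color"];b=cams.capture("top")["color"][130:280,210:410]
cv2.imwrite("pics/%s.png"%sys.argv[1],np.hstack([cv2.resize(a,(400,300)),cv2.resize(b,(400,300))])[:,:,::-1])
E
python3 look2.py n1
```

```text
(no output)
```

View pics/n1.png

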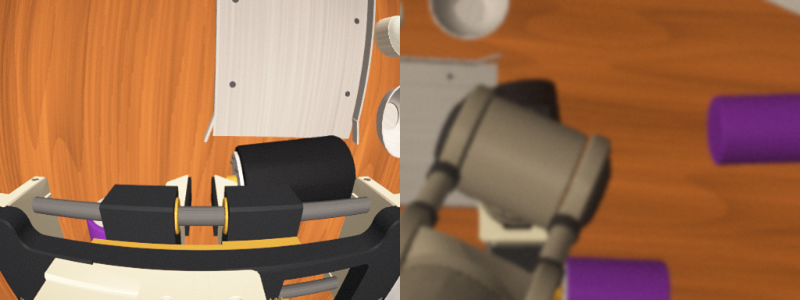

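The barrel stayed put with its axis at about -288, just before the apron foot. The closed fingers are off its nut end, level with its front rim. I'll descend and nudge.

```bash
python3 -m creep '[{"hand":0,"tx":0,"ty":0,"tz":0.03,"spin":0},{"hand":0,"tx":0,"ty":0,"tz":0.03,"spin":0},{"hand":0,"tx":0,"ty":0,"tz":0.012,"spin":0},{"hand":0,"tx":0,"ty":0.005,"tz":0,"spin":0},{"hand":0,"tx":0,"ty":0.006,"tz":0,"spin":0}]'
python3 -m creep '[{"hand":0,"tx":0,"ty":0.003,"tz":0,"spin":0},{"hand":0,"tx":0,"ty":0.002,"tz":0,"spin":0},{"hand":0,"tx":0,"ty":0.002,"tz":0,"spin":0}]'
python3 -m creep '[{"hand":0,"tx":0,"ty":0.002,"tz":0,"spin":0},{"hand":0,"tx":0,"ty":0.002,"tz":0,"spin":0},{"hand":0,"tx":0,"ty":0.002,"tz":0,"spin":0}]'
python3 look2.py n2;python3 -c "
from plant import *;from h import *
o=get_obs();p=o['tool_pos'];print(tum(p[0],p[1]),p[2],o['contact_force'])"
```

```text
time: 9.4
tool_pos: [486.0, -84.2, 43.6]
tcp_rot: [3.14, 0.001, 1.655]
contact_force: [-0.9, 0.0, -0.1]
grip_width: 0.0
finger_force: 0.0
time: 9.78
tool_pos: [491.8, -83.0, 43.0]
tcp_rot: [-3.142, -0.0, 1.656]
contact_force: [-3.4, -0.3, 1.8]
grip_width: 0.4
finger_force: 1.8
time: 10.15
tool_pos: [497.5, -82.4, 42.6]
tcp_rot: [-3.141, -0.0, 1.655]
contact_force: [-4.1, 1.2, 1.6]
grip_width: 0.7
finger_force: 2.0
(np.float64(-262.1), np.float64(81.2)) 42.68428417021692 [-3.32005034  0.03581927  1.27821796]
```

View pics/n2.png

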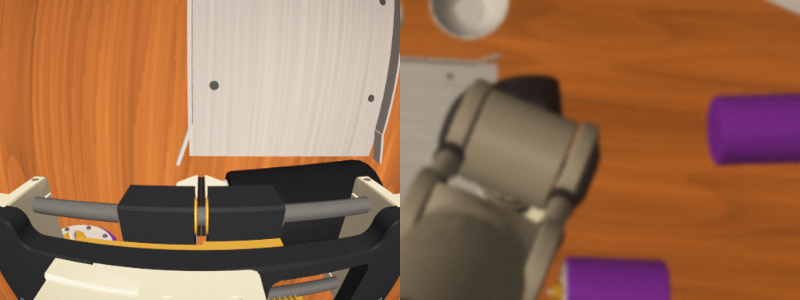

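The fingers press the end face with about 4 N. I'll retreat, go back behind the barrel and measure.

```bash
python3 -m creep '[{"hand":0,"tx":0,"ty":-0.008,"tz":0,"spin":0},{"hand":0,"tx":0,"ty":-0.014,"tz":0,"spin":0},{"hand":0,"tx":0,"ty":0,"tz":-0.032,"spin":0},{"hand":0,"tx":0,"ty":0,"tz":-0.04,"spin":0},{"hand":0.3,"tx":-0.04,"ty":0,"tz":0,"spin":0}]'
python3 -m creep '[{"hand":0.7,"tx":-0.04,"ty":0.03,"tz":0,"spin":0},{"hand":0.7,"tx":-0.04,"ty":0.035,"tz":0,"spin":0},{"hand":0.7,"tx":0,"ty":0.033,"tz":0,"spin":0},{"hand":0.7,"tx":0,"ty":0,"tz":0.035,"spin":0},{"hand":0.7,"tx":0,"ty":0,"tz":0.033,"spin":0}]'
python3 -m creep '[{"hand":0.7,"tx":0,"ty":0,"tz":0,"spin":0}]'
python3 sk.py 42
```

```text
time: 10.88
tool_pos: [480.1, -123.8, 117.6]
tcp_rot: [3.136, 0.002, 1.658]
contact_force: [1.4, 0.1, -0.1]
grip_width: 6.4
finger_force: 0.0
time: 11.5
tool_pos: [583.2, -195.9, 45.7]
tcp_rot: [3.141, 0.0, 1.655]
contact_force: [-0.2, 0.4, -0.6]
grip_width: 56.0
finger_force: 0.0
time: 11.62
tool_pos: [581.2, -195.0, 44.2]
tcp_rot: [-3.136, -0.003, 1.655]
contact_force: [-0.2, 0.9, -0.2]
grip_width: 62.6
finger_force: 0.0
t 11.625 TCP (np.float64(-381.3), np.float64(7.8)) 44.2 F [-0.2  0.9 -0.2]
bbox 120 0 299 160
skew 0.038 res 2.8 axis x -292.4 ends [[-287.0, 60.0], [-286.0, -56.0]] ymid 2.3000000000000007
```

```bash
python3 -m creep '[{"hand":0.7,"tx":0.006,"ty":0.002,"tz":0,"spin":0},{"hand":0.7,"tx":0.008,"ty":0.002,"tz":0,"spin":0},{"hand":0.7,"tx":0.008,"ty":0,"tz":0,"spin":0},{"hand":0.7,"tx":0.005,"ty":0,"tz":0,"spin":0},{"hand":0.7,"tx":0.003,"ty":0,"tz":0,"spin":0}]'
sed -i 's/<62).astype(np.uint8);/<62).astype(np.uint8);cv2.imwrite("pics\/m.png",m*255);/' sk.py
python3 sk.py 42; python3 - <<'E'
import cv2;m=cv2.imread("pics/m.png",0);import numpy as np
print([ (u,np.flatnonzero(m[:240,u])[:1].tolist()) for u in range(90,440,20)])
E
```

```text
time: 12.3
tool_pos: [585.1, -165.0, 46.8]
tcp_rot: [3.141, -0.0, 1.656]
contact_force: [-0.5, 1.0, 0.1]
grip_width: 64.6
finger_force: 0.0
t 12.3 TCP (np.float64(-351.7), np.float64(1.4)) 46.8 F [-0.5  1.   0.1]
bbox 111 40 289 176
skew 0.067 res 0.4 axis x -284.2 ends [[-272.0, 60.0], [-273.0, -54.0]] ymid 2.950000000000003
[(90, [234]), (110, [235]), (130, [61]), (150, [55]), (170, [52]), (190, [49]), (210, [46]), (230, [44]), (250, [42]), (270, [41]), (290, [40]), (310, [40]), (330, [40]), (350, [40]), (370, [43]), (390, [71]), (410, [235]), (430, [236])]
```

The skew is now 0.067 with y≈3, so I'll repeat the nudge once, a bit further forward on the rim.

```bash
python3 -m creep '[{"hand":0.7,"tx":-0.008,"ty":0,"tz":0,"spin":0},{"hand":0.7,"tx":0,"ty":0,"tz":-0.03,"spin":0},{"hand":0.7,"tx":0,"ty":0,"tz":-0.04,"spin":0},{"hand":0.3,"tx":0,"ty":-0.03,"tz":0,"spin":0},{"hand":0,"tx":0.028,"ty":-0.035,"tz":0,"spin":0}]'
python3 -m creep '[{"hand":0,"tx":0.04,"ty":-0.035,"tz":0,"spin":0},{"hand":0,"tx":0.04,"ty":0,"tz":0,"spin":0},{"hand":0,"tx":0,"ty":0,"tz":0.03,"spin":0},{"hand":0,"tx":0,"ty":0,"tz":0.03,"spin":0},{"hand":0,"tx":0,"ty":0,"tz":0.012,"spin":0}]'
python3 -m creep '[{"hand":0,"tx":0,"ty":0.007,"tz":0,"spin":0},{"hand":0,"tx":0,"ty":0.007,"tz":0,"spin":0},{"hand":0,"tx":0,"ty":0.003,"tz":0,"spin":0},{"hand":0,"tx":0,"ty":0.002,"tz":0,"spin":0}]'
python3 -c "
from plant import *;from h import *
o=get_obs();p=o['tool_pos'];print(tum(p[0],p[1]),p[2],o['contact_force'])"
```

```text
time: 12.98
tool_pos: [518.6, -153.0, 117.2]
tcp_rot: [3.139, 0.002, 1.653]
contact_force: [-0.4, 0.3, -0.0]
grip_width: 48.9
finger_force: 0.0
time: 13.6
tool_pos: [476.4, -74.6, 43.5]
tcp_rot: [-3.14, -0.001, 1.655]
contact_force: [0.1, -0.2, -0.4]
grip_width: 1.4
finger_force: 0.0
time: 14.1
tool_pos: [496.5, -72.7, 45.2]
tcp_rot: [3.141, 0.0, 1.656]
contact_force: [0.1, -0.6, 0.1]
grip_width: 0.4
finger_force: 0.0
(np.float64(-252.2), np.float64(81.8)) 45.21523612385752 [ 0.08027077 -0.57250894  0.12723852]
```

```bash
python3 -m creep '[{"hand":0,"tx":0,"ty":0.002,"tz":0,"spin":0},{"hand":0,"tx":0,"ty":0.002,"tz":0,"spin":0},{"hand":0,"tx":0,"ty":0.002,"tz":0,"spin":0},{"hand":0,"tx":0,"ty":0.002,"tz":0,"spin":0},{"hand":0,"tx":0,"ty":0.001,"tz":0,"spin":0}]'
python3 -m creep '[{"hand":0,"tx":0,"ty":-0.008,"tz":0,"spin":0},{"hand":0,"tx":0,"ty":-0.02,"tz":0,"spin":0},{"hand":0,"tx":0,"ty":0,"tz":-0.032,"spin":0},{"hand":0,"tx":0,"ty":0,"tz":-0.04,"spin":0},{"hand":0.3,"tx":-0.04,"ty":0,"tz":0,"spin":0}]'
python3 -m creep '[{"hand":0.7,"tx":-0.04,"ty":0.03,"tz":0,"spin":0},{"hand":0.7,"tx":-0.04,"ty":0.035,"tz":0,"spin":0},{"hand":0.7,"tx":0,"ty":0.033,"tz":0,"spin":0},{"hand":0.7,"tx":0,"ty":0,"tz":0.035,"spin":0},{"hand":0.7,"tx":0,"ty":0,"tz":0.034,"spin":0}]'
python3 -m creep '[{"hand":0.7,"tx":0.007,"ty":0,"tz":0,"spin":0},{"hand":0.7,"tx":0.007,"ty":0,"tz":0,"spin":0},{"hand":0.7,"tx":0.006,"ty":0,"tz":0,"spin":0}]'
python3 sk.py 42
```

```text
time: 14.72
tool_pos: [504.9, -71.9, 44.7]
tcp_rot: [-3.141, -0.0, 1.655]
contact_force: [-3.0, 1.1, 1.6]
grip_width: 0.5
finger_force: 1.9
time: 15.35
tool_pos: [482.1, -113.8, 119.7]
tcp_rot: [3.135, 0.003, 1.659]
contact_force: [0.8, 0.1, -0.8]
grip_width: 6.4
finger_force: 0.0
time: 15.98
tool_pos: [585.2, -185.9, 46.9]
tcp_rot: [3.14, 0.001, 1.655]
contact_force: [-0.3, 0.6, -0.1]
grip_width: 55.7
finger_force: 0.0
time: 16.35
tool_pos: [584.0, -165.4, 49.5]
tcp_rot: [3.139, 0.001, 1.656]
contact_force: [-0.7, -0.0, -1.1]
grip_width: 64.4
finger_force: 0.0
t 16.35 TCP (np.float64(-352.0), np.float64(2.5)) 49.5 F [-0.7 -0.  -1.1]
bbox 130 47 282 166
skew 0.009 res 0.9 axis x -286.6 ends [[-276.0, 54.0], [-275.0, -60.0]] ymid -3.5
```

Squared: skew 0.009, y≈-3.5. Now the steady push.

```bash
python3 -m creep '[{"hand":0.7,"tx":0.003,"ty":0.002,"tz":0.001,"spin":0},{"hand":0.7,"tx":0.003,"ty":0.002,"tz":0.001,"spin":0},{"hand":0.7,"tx":0.003,"ty":0.001,"tz":0.001,"spin":0},{"hand":0.7,"tx":0.003,"ty":0,"tz":0,"spin":0},{"hand":0.7,"tx":0.003,"ty":0,"tz":0,"spin":0}]'
python3 -m creep '[{"hand":0.7,"tx":0.004,"ty":0,"tz":0,"spin":0},{"hand":0.7,"tx":0.004,"ty":0,"tz":0,"spin":0},{"hand":0.7,"tx":0.004,"ty":0,"tz":0,"spin":0},{"hand":0.7,"tx":0.004,"ty":0,"tz":0,"spin":0},{"hand":0.7,"tx":0.004,"ty":0,"tz":0,"spin":0}]'
python3 -m creep '[{"hand":0.7,"tx":0.004,"ty":0,"tz":0,"spin":0},{"hand":0.7,"tx":0.004,"ty":0,"tz":0,"spin":0},{"hand":0.7,"tx":0.004,"ty":0,"tz":-0.0005,"spin":0},{"hand":0.7,"tx":0.004,"ty":0,"tz":-0.0008,"spin":0},{"hand":0.7,"tx":0.004,"ty":0,"tz":-0.0008,"spin":0}]'
python3 sk.py 43
```

```text
time: 17.02
tool_pos: [586.8, -150.2, 44.7]
tcp_rot: [3.142, -0.0, 1.655]
contact_force: [0.8, -0.1, 0.0]
grip_width: 64.3
finger_force: 0.1
time: 17.65
tool_pos: [585.1, -130.1, 44.7]
tcp_rot: [3.142, -0.0, 1.655]
contact_force: [0.0, -0.0, 0.1]
grip_width: 64.2
finger_force: 0.1
time: 18.27
tool_pos: [583.9, -110.8, 47.4]
tcp_rot: [3.14, 0.001, 1.655]
contact_force: [0.4, -5.7, 2.2]
grip_width: 64.3
finger_force: 2.3
t 18.275 TCP (np.float64(-297.6), np.float64(-2.0)) 47.4 F [ 0.4 -5.7  2.2]
bbox 83 71 349 167
skew -0.027 res 12.3 axis x -245.1 ends [[-231.0, 54.0], [-231.0, -61.0]] ymid -3.3500000000000014
```

```bash
for i in 1; do python3 -m creep '[{"hand":0.7,"tx":0.004,"ty":0,"tz":-0.0007,"spin":0},{"hand":0.7,"tx":0.004,"ty":0,"tz":-0.0007,"spin":0},{"hand":0.7,"tx":0.004,"ty":0,"tz":-0.0007,"spin":0},{"hand":0.7,"tx":0.004,"ty":0,"tz":-0.0008,"spin":0},{"hand":0.7,"tx":0.004,"ty":0,"tz":-0.0008,"spin":0}]'; done
python3 -m creep '[{"hand":0.7,"tx":0.004,"ty":0,"tz":-0.0008,"spin":0},{"hand":0.7,"tx":0.004,"ty":0,"tz":-0.0008,"spin":0},{"hand":0.7,"tx":0.004,"ty":0,"tz":-0.0008,"spin":0},{"hand":0.7,"tx":0.004,"ty":0,"tz":-0.0008,"spin":0},{"hand":0.7,"tx":0.004,"ty":0,"tz":-0.0008,"spin":0}]'
python3 sk.py 51;python3 - <<'E'
import cv2;m=cv2.imread("pics/m.png",0);import numpy as np
print([ (u,np.flatnonzero(m[30:240,u])[:1].tolist()) for u in range(90,440,20)])
E
```

```text
time: 18.95
tool_pos: [581.7, -90.3, 50.6]
tcp_rot: [3.142, -0.0, 1.655]
contact_force: [1.3, -4.8, 3.5]
grip_width: 64.2
finger_force: 2.3
time: 19.58
tool_pos: [580.0, -70.3, 54.5]
tcp_rot: [-3.142, -0.0, 1.655]
contact_force: [-0.1, -4.5, 3.1]
grip_width: 64.3
finger_force: 2.3
t 19.575 TCP (np.float64(-256.9), np.float64(-1.6)) 54.5 F [-0.1 -4.5  3.1]
bbox 83 72 349 166
skew -0.02 res 9.3 axis x -204.7 ends [[-191.0, 54.0], [-191.0, -60.0]] ymid -3.1999999999999993
[(90, [204]), (110, [205]), (130, [63]), (150, [47]), (170, [45]), (190, [44]), (210, [43]), (230, [42]), (250, [42]), (270, [42]), (290, [42]), (310, [43]), (330, [44]), (350, [46]), (370, [48]), (390, [61]), (410, [205]), (430, [206])]
```

```bash
python3 -m creep '[{"hand":0.7,"tx":0.004,"ty":0,"tz":-0.0008,"spin":0},{"hand":0.7,"tx":0.004,"ty":0,"tz":-0.0008,"spin":0},{"hand":0.7,"tx":0.004,"ty":0,"tz":-0.0008,"spin":0},{"hand":0.7,"tx":0.004,"ty":0,"tz":-0.0008,"spin":0},{"hand":0.7,"tx":0.004,"ty":0,"tz":-0.0008,"spin":0}]'
python3 -m creep '[{"hand":0.7,"tx":0.004,"ty":0,"tz":-0.0008,"spin":0},{"hand":0.7,"tx":0.004,"ty":0,"tz":-0.0008,"spin":0},{"hand":0.7,"tx":0.004,"ty":0,"tz":-0.0008,"spin":0},{"hand":0.7,"tx":0.004,"ty":0,"tz":-0.0008,"spin":0},{"hand":0.7,"tx":0.004,"ty":0,"tz":-0.0008,"spin":0}]'
python3 -m creep '[{"hand":0.7,"tx":0.004,"ty":0,"tz":-0.0008,"spin":0},{"hand":0.7,"tx":0.004,"ty":0,"tz":-0.0008,"spin":0},{"hand":0.7,"tx":0.004,"ty":0,"tz":-0.0008,"spin":0},{"hand":0.7,"tx":0.004,"ty":0,"tz":-0.0008,"spin":0},{"hand":0.7,"tx":0.004,"ty":0,"tz":-0.0008,"spin":0}]'
python3 -m creep '[{"hand":0.7,"tx":0.004,"ty":0,"tz":-0.0008,"spin":0},{"hand":0.7,"tx":0.004,"ty":0,"tz":-0.0008,"spin":0},{"hand":0.7,"tx":0.004,"ty":0,"tz":-0.0008,"spin":0},{"hand":0.7,"tx":0.004,"ty":0,"tz":-0.0008,"spin":0},{"hand":0.7,"tx":0.004,"ty":0,"tz":-0.0008,"spin":0}]'
python3 sk.py 67
```

```text
time: 20.25
tool_pos: [578.3, -50.4, 58.6]
tcp_rot: [3.142, -0.0, 1.655]
contact_force: [0.4, -4.7, 2.5]
grip_width: 64.3
finger_force: 2.3
time: 20.88
tool_pos: [576.6, -30.5, 62.6]
tcp_rot: [3.142, -0.0, 1.655]
contact_force: [1.0, -4.6, 2.7]
grip_width: 64.5
finger_force: 2.3
time: 21.5
tool_pos: [574.9, -10.6, 66.6]
tcp_rot: [3.142, -0.0, 1.655]
contact_force: [0.7, -4.5, 3.0]
grip_width: 64.4
finger_force: 2.3
time: 22.12
tool_pos: [573.2, 9.4, 70.5]
tcp_rot: [-3.142, -0.0, 1.655]
contact_force: [0.3, -4.9, 2.3]
grip_width: 64.0
finger_force: 2.3
t 22.125 TCP (np.float64(-177.0), np.float64(-1.7)) 70.5 F [ 0.3 -4.9  2.3]
bbox 83 71 349 167
skew -0.025 res 10.4 axis x -124.4 ends [[-110.0, 54.0], [-110.0, -60.0]] ymid -3.0
```

```bash
python3 -m creep '[{"hand":0.7,"tx":0.004,"ty":0,"tz":-0.0008,"spin":0},{"hand":0.7,"tx":0.004,"ty":0,"tz":-0.0008,"spin":0},{"hand":0.7,"tx":0.004,"ty":0,"tz":-0.0008,"spin":0},{"hand":0.7,"tx":0.004,"ty":0,"tz":-0.0008,"spin":0},{"hand":0.7,"tx":0.004,"ty":0,"tz":-0.0008,"spin":0}]'
python3 -m creep '[{"hand":0.7,"tx":0.004,"ty":0,"tz":-0.0008,"spin":0},{"hand":0.7,"tx":0.004,"ty":0,"tz":-0.0008,"spin":0},{"hand":0.7,"tx":0.004,"ty":0,"tz":-0.0008,"spin":0},{"hand":0.7,"tx":0.004,"ty":0,"tz":-0.0008,"spin":0},{"hand":0.7,"tx":0.004,"ty":0,"tz":-0.0008,"spin":0}]'
python3 -m creep '[{"hand":0.7,"tx":0.004,"ty":0,"tz":-0.0008,"spin":0},{"hand":0.7,"tx":0.004,"ty":0,"tz":-0.0008,"spin":0},{"hand":0.7,"tx":0.004,"ty":0,"tz":-0.0008,"spin":0},{"hand":0.7,"tx":0.004,"ty":0,"tz":-0.0008,"spin":0},{"hand":0.7,"tx":0.004,"ty":0,"tz":-0.0008,"spin":0}]'
python3 sk.py 78
```

```text
time: 22.8
tool_pos: [571.5, 29.3, 74.6]
tcp_rot: [-3.142, -0.0, 1.655]
contact_force: [0.4, -4.4, 2.4]
grip_width: 64.3
finger_force: 2.3
time: 23.42
tool_pos: [569.8, 49.2, 78.5]
tcp_rot: [-3.142, -0.0, 1.655]
contact_force: [0.1, -5.3, 2.5]
grip_width: 64.3
finger_force: 2.3
time: 24.05
tool_pos: [568.1, 69.2, 82.6]
tcp_rot: [-3.142, -0.0, 1.655]
contact_force: [0.8, -4.1, 2.9]
grip_width: 64.3
finger_force: 2.3
t 24.05 TCP (np.float64(-116.9), np.float64(-1.8)) 82.6 F [ 0.8 -4.1  2.9]
bbox 83 67 349 171
skew -0.038 res 10.1 axis x -63.1 ends [[-49.0, 54.0], [-49.0, -60.0]] ymid -3.1000000000000014
```

```bash
python3 -m creep '[{"hand":0.7,"tx":0.004,"ty":0,"tz":-0.0008,"spin":0},{"hand":0.7,"tx":0.004,"ty":0,"tz":-0.0008,"spin":0},{"hand":0.7,"tx":0.004,"ty":0,"tz":-0.0008,"spin":0},{"hand":0.7,"tx":0.004,"ty":0,"tz":-0.0008,"spin":0},{"hand":0.7,"tx":0.003,"ty":0,"tz":-0.0006,"spin":0}]'
python3 -m creep '[{"hand":0.7,"tx":0.003,"ty":0,"tz":-0.0004,"spin":0},{"hand":0.7,"tx":0.003,"ty":0,"tz":0,"spin":0},{"hand":0.7,"tx":0.003,"ty":0,"tz":0,"spin":0},{"hand":0.7,"tx":0.003,"ty":0,"tz":0,"spin":0},{"hand":0.7,"tx":0.003,"ty":0,"tz":0,"spin":0}]'
python3 sk.py 86
```

```text
time: 24.72
tool_pos: [566.5, 88.2, 86.4]
tcp_rot: [-3.142, -0.0, 1.655]
contact_force: [0.5, -4.4, 3.0]
grip_width: 64.4
finger_force: 2.4
time: 25.35
tool_pos: [565.3, 103.1, 86.7]
tcp_rot: [-3.142, -0.0, 1.655]
contact_force: [0.2, -2.3, 1.0]
grip_width: 64.0
finger_force: 1.2
t 25.35 TCP (np.float64(-82.9), np.float64(-1.8)) 86.7 F [ 0.2 -2.3  1. ]
bbox 83 45 349 193
skew -0.068 res 12.1 axis x -22.9 ends [[-6.0, 51.0], [-6.0, -57.0]] ymid -3.3000000000000007
```

```bash
python3 -m creep '[{"hand":0.7,"tx":0.003,"ty":0,"tz":0,"spin":0},{"hand":0.7,"tx":0.003,"ty":0,"tz":0,"spin":0},{"hand":0.7,"tx":0.004,"ty":0,"tz":0,"spin":0},{"hand":0.7,"tx":0.004,"ty":0,"tz":0,"spin":0},{"hand":0.7,"tx":0.004,"ty":0,"tz":0,"spin":0}]'
python3 -m creep '[{"hand":0.7,"tx":0.004,"ty":0,"tz":0,"spin":0},{"hand":0.7,"tx":0.003,"ty":0,"tz":0,"spin":0},{"hand":0.7,"tx":0.002,"ty":0,"tz":0,"spin":0}]'
python3 sk.py 80; python3 look.py e1
```

```text
time: 26.02
tool_pos: [563.7, 121.1, 86.7]
tcp_rot: [-3.142, -0.0, 1.655]
contact_force: [-0.0, -0.2, 1.1]
grip_width: 64.2
finger_force: 0.0
time: 26.4
tool_pos: [563.0, 129.9, 86.7]
tcp_rot: [3.142, -0.0, 1.655]
contact_force: [0.9, -0.0, -0.4]
grip_width: 64.2
finger_force: 0.0
t 26.4 TCP (np.float64(-56.0), np.float64(-1.9)) 86.7 F [ 0.9 -0.  -0.4]
bbox 120 63 280 175
skew -0.008 res 0.3 axis x 1.2 ends [[14.0, 54.0], [14.0, -60.0]] ymid -2.75
(np.float64(-55.8), np.float64(-1.9)) [563.  130.1  86.7] 26.45 [-0.1   0.15 -0.83]
```

View pics/e1.png

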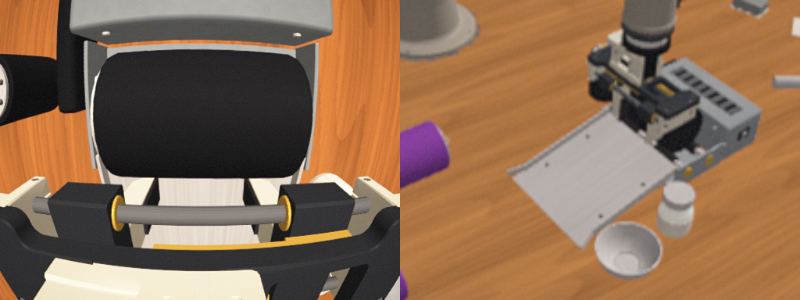

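The barrel lies square on both rollers (axis x≈1, y≈-3) and nothing touches it. I'll withdraw the hand.

```bash
python3 -m creep '[{"hand":0.7,"tx":-0.01,"ty":0,"tz":0,"spin":0},{"hand":0.7,"tx":-0.03,"ty":0,"tz":0,"spin":0},{"hand":0.7,"tx":-0.04,"ty":0,"tz":-0.01,"spin":0},{"hand":0.7,"tx":-0.04,"ty":0,"tz":-0.04,"spin":0},{"hand":0.7,"tx":-0.03,"ty":0,"tz":-0.05,"spin":0}]'
python3 -m creep '[{"hand":0.7,"tx":0,"ty":0,"tz":-0.03,"spin":0},{"hand":0.7,"tx":0,"ty":0,"tz":0,"spin":0},{"hand":0.7,"tx":0,"ty":0,"tz":0,"spin":0},{"hand":0.7,"tx":0,"ty":0,"tz":0,"spin":0},{"hand":0.7,"tx":0,"ty":0,"tz":0,"spin":0}]'
python3 look.py e2
```

```text
time: 27.18
tool_pos: [575.0, -22.2, 186.9]
tcp_rot: [-3.139, -0.0, 1.654]
contact_force: [0.9, -0.9, 0.5]
grip_width: 64.3
finger_force: 0.0
time: 27.8
tool_pos: [575.3, -19.5, 215.7]
tcp_rot: [-3.14, -0.001, 1.656]
contact_force: [0.1, 0.5, -1.0]
grip_width: 64.1
finger_force: 0.0
(np.float64(-205.9), np.float64(-1.3)) [575.3 -19.5 215.7] 27.8 [ 0.09  0.47 -0.98]
```

View pics/e2.png

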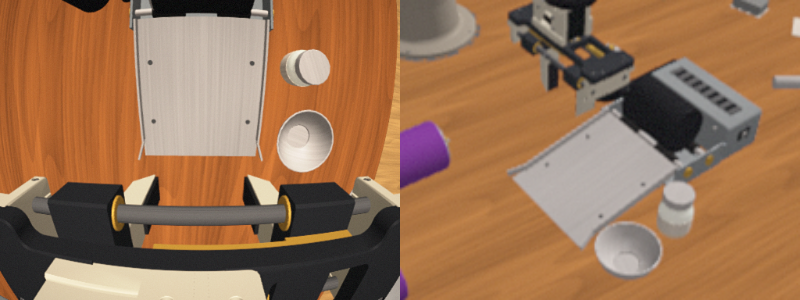

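The barrel rests on both rollers at about (660,105). The hand is clear, and the jar and bowl are where they were.

```bash
python3 -c "from plant import close_job;print(close_job())"
```

```text
the job is handed in; nothing more can be done
None
```

The barrel lies square on both rollers (axis about 1 mm from the seat lengthwise and 3 mm sideways), the hand is clear, and the job is handed in at about 28 s; I had to nudge its nut-end face sideways twice on the level bench, leaving it untouched there for a few seconds, to square its skew before the roll up the apron.

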